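Stop the drying cabinet's fan and open its upper leaf

TASK

Stop the fan of the small white drying cabinet: flip the long round bat toggle on its roof over its centre to the other side (to the right as seen from the front). Then swing the upper half of the cabinet's split door wide open, about square to the front, and let go of it. Leave the short, broad paddle switch (the lamp) as it is, the lower half of the door bolted, and the things standing about where they are.

Things in the scene. Friction and masses are not known exactly. Their poses are not given: they have to be found in the camera images.
- cabinet: White bench drying cabinet, 170 deep (x) x 200 wide (y) x 220 high, fixed. Origin: centre of its underside; own -x is the front (toward the robot), +y its left as the robot sees it. On the flat roof: two switch modules near the front, a fan grille 6 mm high behind. Split door 14 mm thick in front of x = -85: bolted lower leaf from 15 to 105 mm high, upper leaf with clear pane 109 to 215.
- fan_module: Grey switch plate of the fan, fixed on the roof, 50 (x) x 46 (y) x 10 mm high, with a metal collar 20 mm across, 15 mm high. Carries the long round bat. Origin: centre of its underside, on the roof; axes parallel to the cabinet's. It stands 30 mm in front of the cabinet's middle and 50 mm left or right of it (varies); the lamp's plate has the other place.
- fan_toggle (a joint): The fan's bat: round metal, 7 mm thick at the root, 12 at its club end 42 mm from the pivot. Pivot along the module's x, 12 mm above its origin. Lean in rad: 0 = to the module's +y (left, fan running, the start), 0.4 upright, 0.8 = to -y (right, stopped). Weighted over-centre action: resists with up to 0.05 N m until upright, then snaps to the other stop by itself.
- fan_toggle_tip (a point): The free end of the fan's bat, on its axis, 42 mm from its pivot.
- lamp_module: Grey switch module of the lamp, same plate as the fan's and in the other of the two places. Carries the short broad paddle. Origin: centre of its underside; axes parallel to the cabinet's.
- lamp_toggle (a joint): Lamp switch: a short flat metal paddle, 26 wide (x) x 7 thick, its end 22 mm from its pivot, which lies 12 mm above the module's origin. Same values and action as the bat; starts leaning left (0) and must stay so.
- upper_leaf (a joint): Hinge of the upper leaf, rad: 0 = shut (it starts there or up to 0.08 ajar), growing as its free edge swings out toward the robot, stop at 1.8. Vertical axis at the cabinet's right front edge (point leaf_hinge). Stiff enough to stay where it is left (about 0.06 N m friction), no latch.
- leaf_hinge (a point): A point on the vertical hinge axis of the upper leaf, 92 mm in front of the cabinet's middle and 97 mm to its right (own -y), 207 mm above the cabinet's underside.
- handle_top (a point): Top end of the upper leaf's pull handle (its round end rises 5 mm more): a vertical round steel bar 10 mm thick, near the free edge, 47 mm in front of the leaf's middle plane (40 off its face), 170 mm from the hinge along the leaf. The bar runs 74 mm down from here; level arms join it to the leaf 42 and 74 mm below this point. It moves with the leaf.
- bolt (a joint): Sliding bolt on the face of the lower leaf, 75 mm above the cabinet's underside, a steel rod with a small ball knob standing out 22 mm. Value in m: 0 = shot (start), 0.02 = drawn to the right.
- glass_beaker: Loose glass beaker, 52 across x 58 high, on the bench in front of the cabinet. Origin: centre of its underside.
- timer: Loose white bench timer, 62 x 66 x 19 mm, lying on the bench in front of the cabinet. Origin: centre of its underside.
- tip_box: Loose clear pink pipette tip box, 116 x 85 x 78 mm, on the bench left of the timer. Origin: centre of its underside.

How it is judged:
By the outcome, as a careful person would: the job done as asked, in the order asked, and still so for the second after the job is handed in, with the robot touching nothing.
It also fails if it takes over 54 s, if anything falls off the work surface, if the arm or the gripper's body presses on something with over 40 N, if the wrist force passes 120 N, or if a joint passes its speed limit or range.

ROBOT

A 7-joint arm with a two-finger parallel gripper is mounted at the origin on a cart in front of the work surface, level with it; the furniture and walls round the work are solid. World frame = base frame: x ahead of the robot, y to its left, z up, the work surface at z = 0. Lengths are in m, angles in degrees, forces in N, time in s.
With the tool pointing down it reaches from about 0.425 to 0.875 m from the base axis. Payload 4.7 kg.
Tool frame: the origin (TCP) lies between the finger pads; the fingertips stand 8 mm ahead of it and the grasp point (between the pads) lies 11 mm behind it (env.tip_extent is the distance from the TCP to the fingertips, in m); z points along the fingers, y is the line along which they close (so a half turn about z gives the same grasp; the last joint's range is limited). The gripper opens to 87 mm and grips with 3 to 60 N. Pads are 19 mm wide; open, the fingers measure 117 mm over their backs; the gripper's body (75 mm by 190 mm) begins 51 mm behind the grasp point.
Start: joints at [73.001, 18.392, -4.016, 83.108, 1.295, 78.541, -3.26], TCP at [0.199, -0.619, 0.231] pointing down, gripper open.
Joint ranges: [-163.93, 163.93], [-17.29, 119.83], [-79.2, 71.16], [3.27, 140.29], [-89.18, 269.18], [5.43, 117.66], [-154.24, 154.24]. Speed limits (degrees/s): [147.25, 147.25, 180, 180, 180, 180, 180].

INTERFACE

Orientations are given as [roll, pitch, yaw] about the fixed x, y, z axes, in that order (R = Rz(yaw) Ry(pitch) Rx(roll)).
In Python, from cell import sensors, vision, workorder, env gives the robot as it stands.
- The arm moves only by the tool drive_tool, never from a script. Its argument "moves" is a list of rows, each an object of numbers: "x", "y", "z": the shift along the tool's x, y, z in mm; "rx", "ry", "rz": the turn, a rotation vector about the tool's x, y, z in rad; "fingers": the closure, from -1 (fully open) to 1 (shut). In form: [{"x": .., "y": .., "z": .., "rx": .., "ry": .., "rz": .., "fingers": ..}, ...]. A call has 1 to 20 rows; each row is the pose to reach, as a shift and turn from the pose commanded when the call began, along the tool's axes at that moment; what a row does not reach only later rows make up. A row lasts 1/8 s, in which the tool goes at most 62.5 mm and 10.7 degrees, less where a joint would pass 70% of its speed; a pose out of reach is approached as far as the arm can. A call with a gripper value outside its range is refused whole. The fingers move at their own pace and stop on an object; "force" is the grip in N (left out, the last holds). Time passes only in rows, so rows that repeat a pose let the fingers close. It gives the time, the measured TCP pose, the force, the opening and the grip force at its end, in the units of the state.
- sensors.get_obs(): the state, without advancing time (a new reading comes with each control period).
- vision.read_camera(name): name is "scene" or "top" or "wrist"; returns a dict with "image" (420x560x3 uint8, red, green, blue), "fx", "fy", "cx", "cy" (pixels), "R" (3x3) and "t" (3): a world point X has camera coordinates R X + t. Camera axes: x right, y down, z forward; pixel columns grow to the right and rows downward; lengths in m; the calibration is good to about 2 mm. A picture is of the moment at which its call begins. There is no depth.
- workorder.sign_off(): hands the job in; it is judged then, once.
The state is a dict: "time_s": time; "qpos": joint angles; "joint_velocities": joint speeds; "effort": joint torques, N m; "tool_pos": TCP position; "tool_rot": TCP orientation; "force": force on the tool from outside, world axes, zero at the start; "wrist_torque": the same for the moment, N m; "grip_width": finger opening in m; "grasp_force": force on a finger pad.
Only numpy, scipy, OpenCV 4.12 (cv2) and the standard library are available. Lean on these libraries where they do the work, as an engineer would, in place of code of your own. Each camera call takes 0.05 s, during which the arm holds its last target. There are 200 camera calls.

## Working session

There is one attempt and no reset: what is moved stays moved. The work goes in short steps, Python scripts to look and compute and a tool call to move; the robot and the scene stay as the last step left them, time stands still between calls to the robot, and variables do not carry over. Pictures are saved under pics/ and viewed, at most 10 in all, crops included, and the job is handed in when it is done.

Besides the shell and the picture viewer there is one more tool, called by a JSON object that holds its "api" and its "payload", one argument or row to a line. drive_tool: Moves the arm, as the interface text tells. Its arguments: {"type":"object","properties":{"moves":{"type":"array"},"force":{"type":"number"}},"required":["moves"]}

```bash
mkdir -p pics; python3 - <<'E'
from cell import sensors, vision, env
import cv2, numpy as np, pickle
d={}
for n in ("scene","top"):
    c=vision.read_camera(n); d[n]=c
    cv2.imwrite(f"pics/{n}0.png",cv2.resize(c["image"][:,:,::-1],(800,600),interpolation=cv2.INTER_CUBIC))
    print(n,c["fx"],c["cx"],c["cy"],np.round(c["R"],3).tolist(),np.round(c["t"],3), np.round(-c["R"].T@c["t"],3))
pickle.dump(d,open("cams.pkl","wb"))
print(sensors.get_obs(), env.tip_extent)
E
```

```text
scene 450.67184720747866 279.39507598349326 202.49522324703793 [[0.829, -0.559, 0.004], [-0.39, -0.584, -0.712], [0.4, 0.589, -0.703]] [-0.518  0.249  0.839] [ 0.191 -0.638  0.768]
top 473.7882801434213 273.5812815559993 213.86401664336142 [[-0.051, -0.999, -0.001], [-0.949, 0.048, -0.312], [0.312, -0.015, -0.95]] [-0.122  0.566  1.009] [ 0.216 -0.134  1.136]
{'time_s': 0.1, 'qpos': array([72.99867284, 18.43589986, -4.01523234, 83.16743048,  1.29615333,
       78.53990759, -3.26024704]), 'joint_velocities': array([ 0.01005951, -0.25632799, -0.06097242, -0.08484421,  0.00479263,
       -0.06007944,  0.08381747]), 'effort': array([-8.78549781e-04, -4.92569268e+01, -4.06051520e-01, -3.13397348e+01,
       -6.41083787e-02,  3.94472305e-02,  9.78119397e-05]), 'tool_pos': array([ 0.19860113, -0.61842099,  0.22956272]), 'tool_rot': array([-1.79902055e+02,  6.59007490e-03,  1.78106159e+01]), 'force': array([-0.05923217,  0.15801098, -0.0314528 ]), 'wrist_torque': array([0.02452087, 0.01606581, 0.05026721]), 'grasp_force': 0.0, 'grip_width': 0.08710410939572126} 0.008
```

View pics/scene0.png

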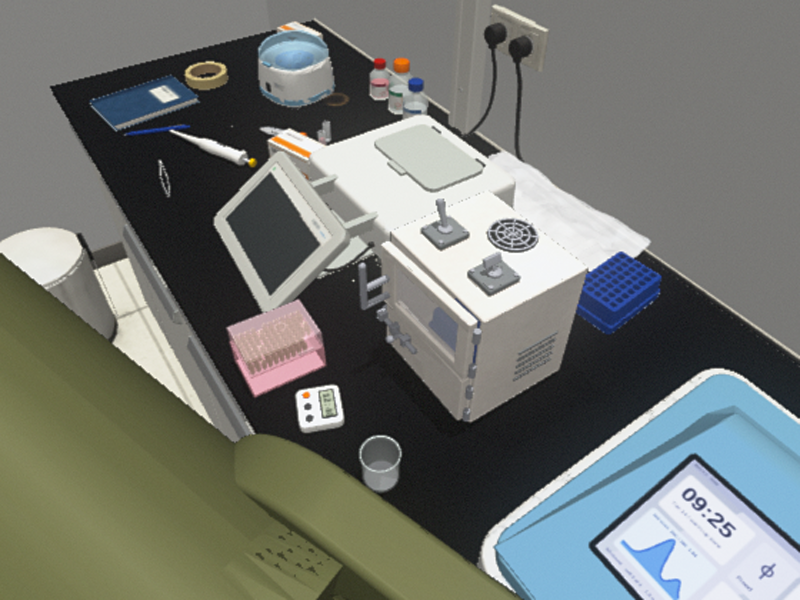

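View pics/top0.png

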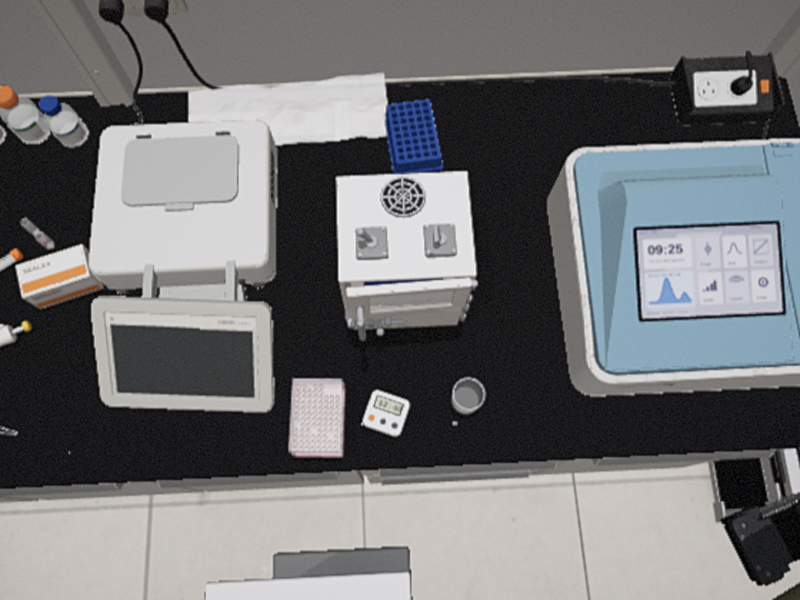

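The fan's bat is on the left module (top ≈(367,238), lamp (440,238)). The roof corners in top are ≈(336,177), (468,171), (476,277), (338,282). The handle is at the leaf's left edge (top ≈(361,312), scene ≈(363,268)). The beaker is at ≈(468,395), the timer at ≈(386,412) and the tip box at ≈(317,417).

```bash
cat > h.py <<'E'
import numpy as np, cv2, pickle
d=pickle.load(open("cams.pkl","rb"))
def ray(c,u,v):
    r=c["R"].T@np.array([(u-c["cx"])/c["fx"],(v-c["cy"])/c["fy"],1]); return -c["R"].T@c["t"], r/np.linalg.norm(r)
def plane(c,u,v,z):
    o,r=ray(c,u,v); return o+r*(z-o[2])/r[2]
def tri(c1,p1,c2,p2):
    o1,r1=ray(c1,*p1);o2,r2=ray(c2,*p2)
    s=np.linalg.lstsq(np.c_[r1,-r2],o2-o1,rcond=None)[0]
    a=o1+s[0]*r1;b=o2+s[1]*r2; return (a+b)/2,np.linalg.norm(a-b)
def proj(c,X):
    p=c["R"]@X+c["t"]; return np.array([c["fx"]*p[0]/p[2]+c["cx"],c["fy"]*p[1]/p[2]+c["cy"]])
E
python3 - <<'E'
from h import *
k=560/800
for p in [(336,177),(468,171),(476,277),(338,282)]:
    print(np.round(plane(d["top"],p[0]*k,p[1]*k,.22),4))
a=d["top"]["image"][110:240,228:340]; b=d["scene"]["image"][135:305,245:420]
out=np.hstack([cv2.resize(a,None,fx=3.5,fy=3.5,interpolation=2),np.zeros((455,8,3),np.uint8)])
bb=cv2.resize(b,None,fx=2.3,fy=2.3,interpolation=2)
H=max(out.shape[0],bb.shape[0]);P=lambda i:np.vstack([i,np.zeros((H-i.shape[0],i.shape[1],3),np.uint8)])
o=np.hstack([P(out),P(bb)]);print(o.shape);cv2.imwrite("pics/crop1.png",o[:,:,::-1])
E
```

```text
[ 0.7265 -0.0754  0.22  ]
[ 0.7264 -0.2765  0.22  ]
[ 0.554  -0.2732  0.22  ]
[ 0.5565 -0.074   0.22  ]
(455, 802, 3)
```

View pics/crop1.png

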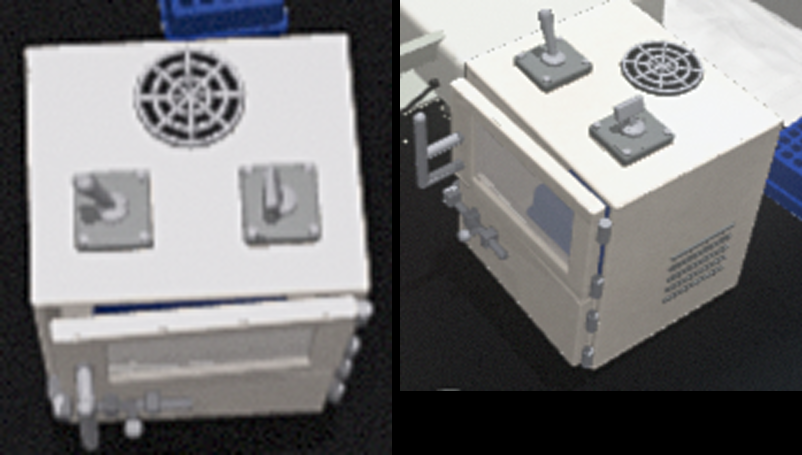

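```bash
python3 - <<'E'
from h import *
k=.7
T,S=d["top"],d["scene"]
def t(n,a,b): x,e=tri(T,a,S,b); print(n,np.round(x,4),round(e,4))
t("handle",(228+84/3.5,110+372/3.5),(245+21/2.3,135+116/2.3))
t("bat",(228+85/3.5,110+184/3.5),(245+145/2.3,135+13/2.3))
t("monTR",(272*k,300*k),(347*k,232*k))
t("monBR",(272*k,410*k),(270*k,305*k))
t("thermo corner",(273*k,125*k),(513*k,183*k))
t("leaf TL",(228+54/3.5,110+322/3.5),(245+54/2.3,135+82/2.3))
t("leaf hinge top",(228+360/3.5,110+302/3.5),(245+204/2.3,135+208/2.3))
t("roof FL?",(228+32/3.5,110+303/3.5),(245+66/2.3,135+66/2.3))
t("roof BR",(228+349/3.5,110+35/3.5),(245+382/2.3,135+124/2.3))
t("blue corner",(568*k,155*k),(715*k,372*k))
E
```

```text
handle [ 0.5093 -0.1016  0.204 ] 0.0196
bat [ 0.613  -0.1103  0.2642] 0.0002
monTR [0.5568 0.0351 0.1407] 0.0091
monBR [0.4109 0.0487 0.0473] 0.0087
thermo corner [0.9057 0.0436 0.0889] 0.0067
leaf TL [ 0.5454 -0.0861  0.2087] 0.0086
leaf hinge top [ 0.5515 -0.2689  0.2136] 0.0004
roof FL? [ 0.5616 -0.0742  0.2083] 0.002
roof BR [ 0.7273 -0.2768  0.2133] 0.0039
blue corner [ 0.7826 -0.4527  0.1524] 0.0051
```

```bash
python3 - <<'E'
from h import *
T,S=d["top"],d["scene"]
psi=-.01; c=np.array([.641,-.175]); Rz=np.array([[np.cos(psi),-np.sin(psi)],[np.sin(psi),np.cos(psi)]])
h=c+Rz@[-.092,-.097]; print("hinge",h,"pivot",c+Rz@[-.03,.05])
for th in (0,.04,.08):
    u=Rz@[-np.sin(th),np.cos(th)]; n=Rz@[-np.cos(th),-np.sin(th)]
    for off,z,name in ((.047,.212,"htop"),(.047,.133,"hbot")):
        X=np.r_[h+.17*u+off*n,z]; a=proj(T,X);b=proj(S,X)
        print(th,name,np.round(X,3),"top crop",np.round((a-[228,110])*3.5),"scene crop",np.round((b-[245,135])*2.3+[400,0]))
    X=np.r_[h+.194*u+.007*n,.215]; a=proj(T,X);b=proj(S,X)
    print(th,"leafedge", "top crop",np.round((a-[228,110])*3.5),"scene crop",np.round((b-[245,135])*2.3+[400,0]))
E
```

```text
hinge [ 0.54803462 -0.27107517] pivot [ 0.61150149 -0.1247025 ]
0 htop [ 0.503 -0.101  0.212] top crop [ 79. 395.] scene crop [424. 106.]
0 hbot [ 0.503 -0.101  0.133] top crop [ 85. 432.] scene crop [427. 174.]
0 leafedge top crop [ 36. 330.] scene crop [450.  69.]
0.04 htop [ 0.496 -0.103  0.212] top crop [ 83. 406.] scene crop [418. 110.]
0.04 hbot [ 0.496 -0.103  0.133] top crop [ 89. 442.] scene crop [422. 179.]
0.04 leafedge top crop [ 37. 343.] scene crop [443.  73.]
0.08 htop [ 0.489 -0.105  0.212] top crop [ 87. 417.] scene crop [412. 115.]
0.08 hbot [ 0.489 -0.105  0.133] top crop [ 93. 452.] scene crop [416. 184.]
0.08 leafedge top crop [ 39. 355.] scene crop [435.  77.]
```

{"api": "drive_tool", "payload": {
  "moves": [
    {"z":-60,"fingers":1},
    {"z":-120,"fingers":1},
    {"z":-170,"fingers":1},
    {"x":187,"y":-132,"z":-170,"rz":0.1,"fingers":1},
    {"x":187,"y":-132,"z":-170,"rz":0.1,"fingers":1},
    {"x":187,"y":-132,"z":-170,"rz":0.1,"fingers":1},
    {"x":187,"y":-132,"z":-170,"rz":0.1,"fingers":1},
    {"x":560,"y":-396,"z":-170,"rz":0.311,"fingers":1},
    {"x":560,"y":-396,"z":-170,"rz":0.311,"fingers":1},
    {"x":560,"y":-396,"z":-170,"rz":0.311,"fingers":1},
    {"x":560,"y":-396,"z":-170,"rz":0.311,"fingers":1},
    {"x":560,"y":-396,"z":-170,"rz":0.311,"fingers":1},
    {"x":560,"y":-396,"z":-170,"rz":0.311,"fingers":1},
    {"x":560,"y":-396,"z":-170,"rz":0.311,"fingers":1},
    {"x":560,"y":-396,"z":-170,"rz":0.311,"fingers":1},
    {"x":560,"y":-396,"z":-170,"rz":0.311,"fingers":1}
  ]
}}

```text
invalid input at $.moves[0]: expected keys x, y, z, rx, ry, rz, fingers
```

All keys are required in each row.

{"api": "drive_tool", "payload": {
  "moves": [
    {"x":0,"y":0,"z":-60,"rx":0,"ry":0,"rz":0,"fingers":1},
    {"x":0,"y":0,"z":-120,"rx":0,"ry":0,"rz":0,"fingers":1},
    {"x":0,"y":0,"z":-170,"rx":0,"ry":0,"rz":0,"fingers":1},
    {"x":187,"y":-132,"z":-170,"rx":0,"ry":0,"rz":0.1,"fingers":1},
    {"x":187,"y":-132,"z":-170,"rx":0,"ry":0,"rz":0.1,"fingers":1},
    {"x":187,"y":-132,"z":-170,"rx":0,"ry":0,"rz":0.1,"fingers":1},
    {"x":187,"y":-132,"z":-170,"rx":0,"ry":0,"rz":0.1,"fingers":1},
    {"x":560,"y":-396,"z":-170,"rx":0,"ry":0,"rz":0.311,"fingers":1},
    {"x":560,"y":-396,"z":-170,"rx":0,"ry":0,"rz":0.311,"fingers":1},
    {"x":560,"y":-396,"z":-170,"rx":0,"ry":0,"rz":0.311,"fingers":1},
    {"x":560,"y":-396,"z":-170,"rx":0,"ry":0,"rz":0.311,"fingers":1},
    {"x":560,"y":-396,"z":-170,"rx":0,"ry":0,"rz":0.311,"fingers":1},
    {"x":560,"y":-396,"z":-170,"rx":0,"ry":0,"rz":0.311,"fingers":1},
    {"x":560,"y":-396,"z":-170,"rx":0,"ry":0,"rz":0.311,"fingers":1},
    {"x":560,"y":-396,"z":-170,"rx":0,"ry":0,"rz":0.311,"fingers":1},
    {"x":560,"y":-396,"z":-170,"rx":0,"ry":0,"rz":0.311,"fingers":1}
  ]
}}

```text
time_s: 2.1
tool_pos: [0.6113, -0.0679, 0.3994]
tool_rot: [-179.9, 0.1, 0.3]
force: [-0.3, -0.9, 0.2]
grip_width: 0.0005
grasp_force: 0.0
```

{"api": "drive_tool", "payload": {
  "moves": [
    {"x":0,"y":0,"z":60,"rx":0,"ry":0,"rz":0,"fingers":1},
    {"x":0,"y":0,"z":110,"rx":0,"ry":0,"rz":0,"fingers":1},
    {"x":0,"y":0,"z":142,"rx":0,"ry":0,"rz":0,"fingers":1},
    {"x":0,"y":8,"z":142,"rx":0,"ry":0,"rz":0,"fingers":1},
    {"x":0,"y":16,"z":142,"rx":0,"ry":0,"rz":0,"fingers":1},
    {"x":0,"y":24,"z":142,"rx":0,"ry":0,"rz":0,"fingers":1},
    {"x":0,"y":32,"z":142,"rx":0,"ry":0,"rz":0,"fingers":1},
    {"x":0,"y":38,"z":142,"rx":0,"ry":0,"rz":0,"fingers":1},
    {"x":0,"y":44,"z":142,"rx":0,"ry":0,"rz":0,"fingers":1},
    {"x":0,"y":48,"z":142,"rx":0,"ry":0,"rz":0,"fingers":1},
    {"x":0,"y":48,"z":142,"rx":0,"ry":0,"rz":0,"fingers":1}
  ]
}}

```text
time_s: 3.48
tool_pos: [0.6107, -0.1189, 0.2583]
tool_rot: [180.0, 0.0, -0.0]
force: [-0.8, 0.2, -0.8]
grip_width: 0.0005
grasp_force: 0.0
```

```bash
python3 - <<'E'
from cell import vision
import cv2,numpy as np
a=vision.read_camera("scene")["image"][100:310,200:440]; b=vision.read_camera("top")["image"][100:250,200:360]
a=cv2.resize(a,(400,350));b=cv2.resize(b,(373,350))
cv2.imwrite("pics/push.png",np.hstack([a,b])[:,:,::-1])
E
```

```text
(no output)
```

View pics/push.png

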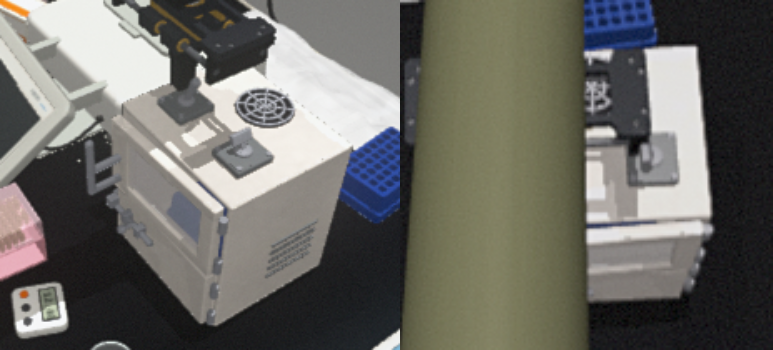

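{"api": "drive_tool", "payload": {
  "moves": [
    {"x":0,"y":-30,"z":0,"rx":0,"ry":0,"rz":0,"fingers":1},
    {"x":0,"y":-30,"z":-50,"rx":0,"ry":0,"rz":0,"fingers":1},
    {"x":0,"y":-30,"z":-90,"rx":0,"ry":0,"rz":0,"fingers":1},
    {"x":-60,"y":-20,"z":-90,"rx":0,"ry":0,"rz":0,"fingers":-0.2},
    {"x":-116,"y":-15,"z":-90,"rx":0,"ry":0,"rz":0,"fingers":-0.2},
    {"x":-116,"y":-15,"z":-60,"rx":0,"ry":0,"rz":0,"fingers":-0.2},
    {"x":-116,"y":-15,"z":-40,"rx":0,"ry":0,"rz":0,"fingers":-0.2},
    {"x":-116,"y":-15,"z":-40,"rx":0,"ry":0,"rz":0,"fingers":-0.2}
  ]
}}

```text
time_s: 4.58
tool_pos: [0.4938, -0.1033, 0.2974]
tool_rot: [-180.0, 0.2, 0.0]
force: [-1.3, -0.2, 0.8]
grip_width: 0.0425
grasp_force: 0.0
```

```bash
python3 - <<'E'
from cell import vision,sensors
import cv2,numpy as np
from h import *
o=sensors.get_obs();print(o["tool_pos"],o["qpos"],o["grip_width"])
a=vision.read_camera("scene")["image"][100:310,200:440]; w=vision.read_camera("wrist"); b=w["image"]
print(proj(w,np.array([.4945,-.1035,.212])))
a=cv2.resize(a,(400,350));b=cv2.resize(b,(400,300));b=np.vstack([b,np.zeros((50,400,3),np.uint8)])
cv2.imwrite("pics/pre.png",np.hstack([a,b])[:,:,::-1])
E
```

```text
[ 0.49378436 -0.10332832  0.29737577] [ 38.3904989    0.39067797 -29.52290838  96.28422616   0.20546119
  83.52665497 -81.15083636] 0.0425415354321129
[279.66612185 220.45461938]
```

View pics/pre.png

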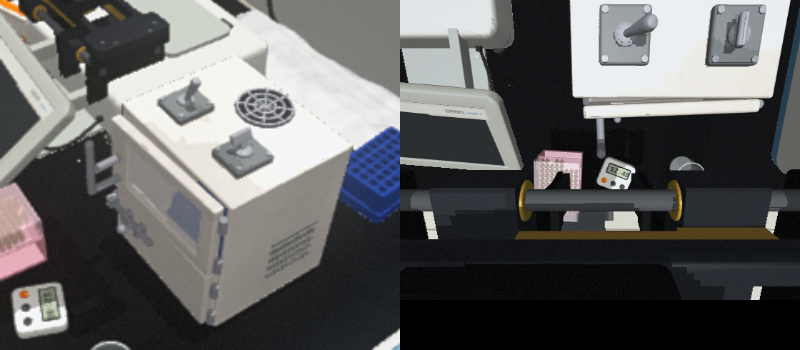

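The bat now leans right (scene crop ≈(195,88)), and the lamp is unchanged. The handle top is at wrist ≈(601,153), within a few pixels of the predicted (600,157). Next: descend and grip.

{"api": "drive_tool", "payload": {
  "moves": [
    {"x":2,"y":0,"z":40,"rx":0,"ry":0,"rz":0,"fingers":-0.2},
    {"x":2,"y":0,"z":70,"rx":0,"ry":0,"rz":0,"fingers":-0.2},
    {"x":2,"y":0,"z":95,"rx":0,"ry":0,"rz":0,"fingers":-0.2},
    {"x":2,"y":0,"z":112,"rx":0,"ry":0,"rz":0,"fingers":-0.2},
    {"x":2,"y":0,"z":112,"rx":0,"ry":0,"rz":0,"fingers":-0.2},
    {"x":2,"y":0,"z":112,"rx":0,"ry":0,"rz":0,"fingers":1},
    {"x":2,"y":0,"z":112,"rx":0,"ry":0,"rz":0,"fingers":1},
    {"x":2,"y":0,"z":112,"rx":0,"ry":0,"rz":0,"fingers":1},
    {"x":2,"y":0,"z":112,"rx":0,"ry":0,"rz":0,"fingers":1},
    {"x":2,"y":0,"z":112,"rx":0,"ry":0,"rz":0,"fingers":1}
  ],
  "force": 12
}}

```text
time_s: 5.92
tool_pos: [0.4969, -0.1038, 0.1866]
tool_rot: [180.0, -0.0, -0.0]
force: [1.5, -5.7, -1.3]
grip_width: 0.0099
grasp_force: 4.2
```

```bash
python3 - <<'E'
import numpy as np
f=lambda p:1000*(.17*np.array([-np.sin(p),np.cos(p)])+.047*np.array([-np.cos(p),-np.sin(p)]))
p0=.04
for i in range(1,21):
    p=p0+(1.58-p0)*i/20; D=f(p)-f(p0); print(i,round(p,2),"x %.0f y %.0f rz %.2f"%(D[0],-D[1],-1.05*i/20))
E
```

```text
1 0.12 x -13 y 5 rz -0.05
2 0.19 x -25 y 10 rz -0.11
3 0.27 x -37 y 17 rz -0.16
4 0.35 x -48 y 24 rz -0.21
5 0.42 x -59 y 32 rz -0.26
6 0.5 x -69 y 42 rz -0.32
7 0.58 x -79 y 51 rz -0.37
8 0.66 x -87 y 62 rz -0.42
9 0.73 x -95 y 73 rz -0.47
10 0.81 x -102 y 85 rz -0.53
11 0.89 x -108 y 97 rz -0.58
12 0.96 x -113 y 110 rz -0.63
13 1.04 x -117 y 123 rz -0.68
14 1.12 x -120 y 136 rz -0.74
15 1.2 x -122 y 149 rz -0.79
16 1.27 x -123 y 163 rz -0.84
17 1.35 x -122 y 176 rz -0.89
18 1.43 x -121 y 190 rz -0.95
19 1.5 x -119 y 203 rz -1.00
20 1.58 x -116 y 217 rz -1.05
```

Width is 9.9 mm, so the bar is held. Swinging the first half now.

{"api": "drive_tool", "payload": {
  "moves": [
    {"x":-6,"y":2,"z":0,"rx":0,"ry":0,"rz":-0.02,"fingers":1},
    {"x":-13,"y":5,"z":0,"rx":0,"ry":0,"rz":-0.05,"fingers":1},
    {"x":-19,"y":7,"z":0,"rx":0,"ry":0,"rz":-0.08,"fingers":1},
    {"x":-25,"y":10,"z":0,"rx":0,"ry":0,"rz":-0.11,"fingers":1},
    {"x":-37,"y":17,"z":0,"rx":0,"ry":0,"rz":-0.16,"fingers":1},
    {"x":-48,"y":24,"z":0,"rx":0,"ry":0,"rz":-0.21,"fingers":1},
    {"x":-59,"y":32,"z":0,"rx":0,"ry":0,"rz":-0.26,"fingers":1},
    {"x":-69,"y":42,"z":0,"rx":0,"ry":0,"rz":-0.32,"fingers":1},
    {"x":-79,"y":51,"z":0,"rx":0,"ry":0,"rz":-0.37,"fingers":1},
    {"x":-87,"y":62,"z":0,"rx":0,"ry":0,"rz":-0.42,"fingers":1},
    {"x":-87,"y":62,"z":0,"rx":0,"ry":0,"rz":-0.42,"fingers":1}
  ]
}}

```text
time_s: 7.3
tool_pos: [0.4091, -0.1661, 0.1867]
tool_rot: [180.0, 0.0, 23.9]
force: [0.7, -0.2, 0.6]
grip_width: 0.0096
grasp_force: 12.0
```

{"api": "drive_tool", "payload": {
  "moves": [
    {"x":-12,"y":7,"z":0,"rx":0,"ry":0,"rz":-0.05,"fingers":1},
    {"x":-23,"y":15,"z":0,"rx":0,"ry":0,"rz":-0.11,"fingers":1},
    {"x":-33.5,"y":23.5,"z":0,"rx":0,"ry":0,"rz":-0.16,"fingers":1},
    {"x":-43,"y":33,"z":0,"rx":0,"ry":0,"rz":-0.21,"fingers":1},
    {"x":-52,"y":43.5,"z":0,"rx":0,"ry":0,"rz":-0.26,"fingers":1},
    {"x":-60,"y":54,"z":0,"rx":0,"ry":0,"rz":-0.32,"fingers":1},
    {"x":-67.5,"y":65,"z":0,"rx":0,"ry":0,"rz":-0.37,"fingers":1},
    {"x":-74,"y":77.5,"z":0,"rx":0,"ry":0,"rz":-0.42,"fingers":1},
    {"x":-78.5,"y":90,"z":0,"rx":0,"ry":0,"rz":-0.47,"fingers":1},
    {"x":-83,"y":103,"z":0,"rx":0,"ry":0,"rz":-0.53,"fingers":1},
    {"x":-87,"y":116,"z":0,"rx":0,"ry":0,"rz":-0.58,"fingers":1},
    {"x":-90,"y":130,"z":0,"rx":0,"ry":0,"rz":-0.63,"fingers":1},
    {"x":-90,"y":130,"z":0,"rx":0,"ry":0,"rz":-0.63,"fingers":1}
  ]
}}

```text
time_s: 8.93
tool_pos: [0.3796, -0.3217, 0.1866]
tool_rot: [-179.9, 0.1, 60.0]
force: [-4.3, -1.6, 4.4]
grip_width: 0.0094
grasp_force: 12.0
```

```bash
python3 - <<'E'
from cell import vision,sensors
import cv2,numpy as np
print(sensors.get_obs()["qpos"])
a=vision.read_camera("scene")["image"]; b=vision.read_camera("top")["image"]
cv2.imwrite("pics/open.png",np.hstack([cv2.resize(a,(400,300)),cv2.resize(b,(400,300))])[:,:,::-1])
E
```

```text
[ 50.27403996   2.0979086  -13.35915718 107.26290016   0.59706144
  70.7791924    6.74339425]
```

View pics/open.png

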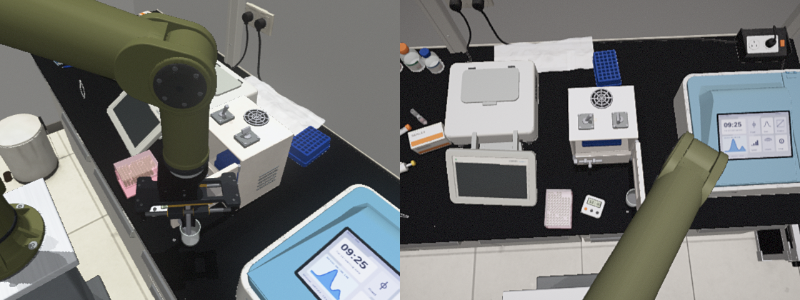

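{"api": "drive_tool", "payload": {
  "moves": [
    {"x":0,"y":0,"z":0,"rx":0,"ry":0,"rz":0,"fingers":0.3},
    {"x":0,"y":0,"z":0,"rx":0,"ry":0,"rz":0,"fingers":0.3},
    {"x":0,"y":0,"z":0,"rx":0,"ry":0,"rz":0,"fingers":0.3},
    {"x":0,"y":0,"z":-20,"rx":0,"ry":0,"rz":0,"fingers":0.3},
    {"x":0,"y":0,"z":-50,"rx":0,"ry":0,"rz":0,"fingers":0.3},
    {"x":0,"y":0,"z":-100,"rx":0,"ry":0,"rz":0,"fingers":0.3},
    {"x":0,"y":0,"z":-150,"rx":0,"ry":0,"rz":0,"fingers":0.3},
    {"x":-80,"y":0,"z":-180,"rx":0,"ry":0,"rz":0,"fingers":0.3},
    {"x":-150,"y":100,"z":-180,"rx":0,"ry":0,"rz":0,"fingers":0.3},
    {"x":-200,"y":100,"z":-180,"rx":0,"ry":0,"rz":0,"fingers":0.3},
    {"x":-200,"y":100,"z":-180,"rx":0,"ry":0,"rz":0,"fingers":0.3},
    {"x":-200,"y":100,"z":-180,"rx":0,"ry":0,"rz":0,"fingers":0.3}
  ]
}}

```text
time_s: 10.52
tool_pos: [0.3659, -0.5478, 0.3635]
tool_rot: [-179.8, -0.0, 59.8]
force: [0.5, 0.5, -0.7]
grip_width: 0.0309
grasp_force: 0.0
```

```bash
python3 - <<'E'
from cell import vision,sensors
import cv2,numpy as np
a=vision.read_camera("scene")["image"]; b=vision.read_camera("top")["image"]
cv2.imwrite("pics/end.png",np.hstack([cv2.resize(a,(400,300)),cv2.resize(b,(400,300))])[:,:,::-1])
E
```

```text
(no output)
```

View pics/end.png

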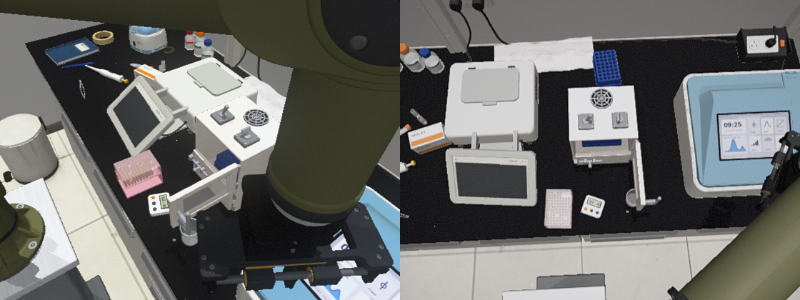

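The leaf stands square to the front, the bat is to the right, the beaker, timer and tip box are unmoved, and the arm is clear.

```bash
python3 -c "
from cell import workorder; print(workorder.sign_off())"
```

```text
the job is handed in; nothing more can be done
None
```

The fan's bat is flipped to the right, then the upper leaf was swung open about square to the front and released. In the last pictures the lamp switch, bolt and loose things look undisturbed, and the job was handed in at about 10.6 s of robot time.

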